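# Put the balm tins away on the first-aid shelf

### The arm

A 7-joint arm with a two-finger parallel gripper is mounted at the origin on the work surface. World frame = base frame: x ahead of the robot, y to its left, z up, the work surface at z = 0. Lengths are in m, angles in rad, forces in N, time in s.
With the tool pointing down it reaches from about 0.4 to 0.85 m from the base axis. Payload 6.9 kg.
Tool frame: the origin (TCP) lies midway between the tips of the shut fingers; the grasp point (between the pads) lies behind it (ctrl.pinch_z is the z of the grasp point in the tool frame, in m); z points along the fingers, y is the line along which they close (so a half turn about z gives the same grasp; the last joint's range is limited). The gripper opens to 85 mm and grips with 20 to 120 N. Pads are 22 mm wide; open, the fingers measure 114 mm over their backs; the gripper's body (76 mm by 85 mm) begins 54 mm behind the grasp point. The pads swing forward as they close: fully open they stand 13 mm farther back than shut.
Start: joints at [1.296, 0.507, -0.238, 1.5, 0.126, 1.149, -0.155], TCP at [0.232, -0.58, 0.231] pointing down, gripper open.
Joint ranges: [-3.08, 3.08], [-0.24, 2.05], [-1.43, 1.35], [0, 2.5], [-1.52, 4.66], [0.17, 1.96], [-2.89, 2.89]. Speed limits (rad/s): [2.39, 2.39, 3.14, 3.14, 3.14, 3.14, 3.14].

### API

Orientations are given as a unit quaternion [w, x, y, z].
In Python, from station import ctrl, get_state, vision, ticket, models gives the robot as it stands. Calls block until the motion is done:
- ctrl.movep(position, orientation): joint-space move of the TCP to a pose.
- ctrl.movel(position, frame=None, max_speed=0.15): straight line of the TCP; frame=None keeps the orientation; max_speed is the mean speed in m/s.
- ctrl.set_joints(angles): joint-space move.
- ctrl.ungrasp() and ctrl.close_gripper(force=None): open the fingers fully, or close them until they stop; force is the grip in N (None keeps the last).
- ctrl.pause(seconds).
- ctrl.ik(position, orientation): joint angles nearest the present ones, or None.
- get_state(): the state.
- vision.grab_frame(name): name is "side" or "top" or "wrist"; returns (picture, depth): 384x512x3 uint8, blue, green, red; 384x512 float32, m along the optical axis (not along the pixel's ray), 0 where there is no reading.
- vision.camera_info(name): a dict with "mtx" (3x3 intrinsics, pixels), "R" (3x3) and "t" (3): a world point X has camera coordinates R X + t; the wrist camera has in their place "hand_eye" (4x4, takes a point from camera to tool coordinates, whose origin is the TCP and whose axes are the flange's). Camera axes: x right, y down, z forward; pixel columns grow to the right and rows downward; lengths in m; the calibration is good to about 2 mm. The wrist camera is an equidistant fisheye: a pixel r from the principal point sees the ray r / f radians off the axis. A picture is of the moment at which its call begins: read the wrist's pose just before it. camera_info takes no time and is no camera call.
A pose or a line that the arm cannot do raises ctrl.Unreachable and nothing moves.
- ticket.close_job(): hands the job in; it is judged then, once.
Trained networks look in the newest picture that a camera, given by its name, has taken for a name from the list of things; names that differ only in an ending like _2 or _b are one class to them, and where a whole thing is asked for, a point or a joint stands for the part that bears it (a point fixed in the world has none). Each returns a list of dicts, best first, with "p" (0 to 1); they miss things now and then, are a little off and sometimes report something else, mostly with a low value. They report only what shows in the picture. A call takes as long as a camera call.
- models.recognise(camera, target): "point" ([column, row] in pixels, amid what is visible of it).
- models.masks_of(camera, target): "mask" (384x512 bool, what is visible of it) and "point" ([column, row] in pixels, amid what is visible of it).
The state is a dict: "time": time; "qpos": joint angles; "qd": joint speeds; "tau": joint torques, N m; "tcp_pos": TCP position; "eef_rot": TCP orientation; "contact_force": force on the tool from outside, world axes, zero at the start; "wrist_torque": the same for the moment, N m; "width": finger opening in m; "gripper_force": force on a finger pad.
Only numpy, scipy, OpenCV 4.12 (cv2) and the standard library are available. Lean on these libraries where they do the work, as an engineer would, in place of code of your own. Each camera call takes 0.05 s, during which the arm holds its last target. There are 200 camera calls.

### The job

Put the four aluminium tins away, lids up: lay the largest round tin flat inside the open green first-aid box, lay the oblong tin flat inside the steel kidney dish, stand the middle-sized round tin in the middle of the round white coaster, and stack the smallest round tin centrally on top of that middle one. Leave the amber pill jar, the white tape roll and the tweezers standing or lying where they are.

Things in the scene. Friction and masses are not known exactly. Their poses are not given: they have to be found in the camera images.
- large_tin: Largest round aluminium balm tin with screw lid, loose: diameter 60, height 26, about 90 g. Origin: centre of the underside; z up.
- middle_tin: Middle-sized round aluminium tin with screw lid, loose: diameter 46, height 22, flat top, about 55 g. Origin: centre of the underside; z up.
- small_tin: Smallest round aluminium tin with screw lid, loose: diameter 32, height 18, about 25 g. Origin: centre of the underside; z up.
- oblong_tin: Oblong aluminium plaster tin with lid, loose: 70 long (own x) by 42 wide (own y) by 20 high, about 70 g. Origin: centre of the underside; z up.
- first_aid_box: Green plastic first-aid box, open on top, fixed: outside 160 (own x) by 140 (own y), walls 4 thick and 45 high, inner floor 4 above the shelf. Its flap with a white cross is folded out from the +x rim, sloping 100 down to the shelf, and stays so. Origin: centre of the underside of the box without flap, on the shelf; z up.
- kidney_dish: Stainless steel kidney dish, fixed: 225 long (own y), 128 wide (own x), wall 3 thick and 37 high with its rim, flat floor 3 above the shelf. The channel is 107 wide inside; its centreline is an arc of radius 100 through the origin, both ends bending to own +x (dented side at +x). Origin: under the floor, mid-channel at mid-length, on the shelf; z up.
- round_coaster: Flat round white ceramic coaster, fixed: diameter 100, 6 thick. Origin: centre of the underside; z up.
- pill_jar: Bystander: closed amber glass pill jar with white cap, loose, upright, diameter 42, height 62. Origin: centre of the underside; z up.
- tape_roll: Bystander: roll of white tape lying flat, loose: outer diameter 56, hole 34, height 25. Origin: centre of the underside; z up.
- tweezers: Bystander: steel tweezers lying flat, loose: 122 long (own x), up to 32 wide, about 6 high. Origin: centre of the underside; z up.

How it is judged:
At the end, for the whole second after the job is handed in: Large tin on the floor of the first-aid box, oblong tin on the floor of the kidney dish, middle tin on the coaster within 15 mm of its centre, small tin on the middle tin within 12 mm of its axis; all four lid up (within 0.15 rad) and at rest (x of large_tin in the frame of first_aid_box between -0.052 and 0.052 m and y of large_tin in the frame of first_aid_box between -0.042 and 0.042 m and z of large_tin in the frame of first_aid_box between 0 and 0.009 m and x of oblong_tin in the frame of kidney_dish between -0.045 and 0.06 m and y of oblong_tin in the frame of kidney_dish between -0.09 and 0.09 m and z of oblong_tin in the frame of kidney_dish between -0.001 and 0.009 m and horizontal distance between middle_tin and round_coaster below 0.015 m and z of middle_tin in the frame of round_coaster between 0.003 and 0.01 m and horizontal distance between small_tin and middle_tin below 0.012 m and z of small_tin in the frame of middle_tin between 0.018 and 0.026 m and angle between each of large_tin, oblong_tin, middle_tin, small_tin's own z axis and vertical below 0.15 rad and linear speed of each of large_tin, oblong_tin, middle_tin, small_tin below 0.02 m/s and angular speed of each of large_tin, oblong_tin, middle_tin, small_tin below 0.2 rad/s); the robot touches nothing.
It fails at once if the pill jar is moved more than 25 mm or tipped (distance of pill_jar from where it was at the start of the episode above 0.025 m or angle between pill_jar's own z axis and vertical above 0.5 rad).
It fails at once if the tape roll is moved more than 25 mm (distance of tape_roll from where it was at the start of the episode above 0.025 m).
It fails at once if the tweezers are moved more than 25 mm (distance of tweezers from where it was at the start of the episode above 0.025 m).
It also fails if it takes over 112 s, if anything falls off the work surface, if the arm or the gripper's body presses on something with over 40 N, if the wrist force passes 120 N, or if a joint passes its speed limit or range.

## Working session

There is one attempt and no reset: what is moved stays moved. The work goes in short steps, each a Python script; the robot and the scene stay as the last script left them, time stands still between calls to the robot, and variables do not carry over. Pictures are saved under pics/ and viewed, at most 14 in all, crops included, and the job is handed in when it is done.

```bash
mkdir -p pics; ls
python3 - <<'E'
from station import ctrl,get_state,vision,models
import cv2,numpy as np
print(ctrl.pinch_z,get_state())
for c in("top","side"):
    im,d=vision.grab_frame(c); cv2.imwrite(f"pics/{c}0.png",im); np.save(f"pics/{c}0.npy",d)
    i=vision.camera_info(c); R,t,K=map(np.array,(i["R"],i["t"],i["mtx"])); print(c,K.tolist(),(-R.T@t).tolist(),R.tolist())
    for n in "large_tin middle_tin small_tin oblong_tin first_aid_box kidney_dish round_coaster pill_jar tape_roll tweezers".split():
        for r in models.masks_of(c,n)[:3]:
            m=r["mask"]&(d>0); v,u=np.nonzero(m); z=d[m]
            P=(np.linalg.inv(K)@np.stack([u*z,v*z,z])-t[:,None]).T@R if len(z) else np.zeros((1,3))
            print(n,round(r["p"],2),np.round(r["point"]),m.sum(),"med",np.median(P,0).round(3),"lo",np.percentile(P,2,0).round(3),"hi",np.percentile(P,98,0).round(3))
E
```

```text
pics
-0.0187 {'time': 0.0, 'qpos': array([ 1.29649673,  0.50832481, -0.2374879 ,  1.50117533,  0.12568947,
        1.14886826, -0.15480962]), 'qd': array([-1.23780806e-03, -2.22373771e-04, -1.01738874e-03,  8.43380035e-04,
        6.56217455e-05,  1.19754289e-03, -9.03736108e-04]), 'tau': array([ 1.22263504e-03, -6.20614600e+01, -2.18596548e+00, -2.49651128e+01,
        1.28882509e-02,  1.17004532e-02, -1.05610386e-05]), 'tcp_pos': array([ 0.23143107, -0.58001917,  0.23042181]), 'eef_rot': array([-8.74498050e-04,  9.82025028e-01,  1.88748626e-01, -1.89930799e-04]), 'contact_force': array([-0.32133021, -0.02095279,  0.20564531]), 'wrist_torque': array([-0.00493503,  0.0204516 , -0.00683468]), 'gripper_force': 0.0, 'width': 0.0858573110108192}
top [[355.1439982633427, 0.0, 262.59450928200135], [0.0, 355.1439982633427, 196.38341256079522], [0.0, 0.0, 1.0]] [0.4043143895023901, 0.019428640206580094, 1.0665784250491397] [[-0.02888012824713126, -0.9995611709098603, -0.0065881561713491575], [-0.9906302844750953, 0.0295009841642988, -0.13334665880377303], [0.13348249950169994, 0.002675358414
[... 2258 characters left out ...]
] 6343 med [0.527 0.383 0.005] lo [0.453 0.266 0.001] hi [0.582 0.478 0.038]
kidney_dish 0.3 [313. 104.] 2734 med [ 0.56  -0.395  0.02 ] lo [ 0.455 -0.456  0.002] hi [ 0.699 -0.312  0.046]
round_coaster 0.92 [210. 176.] 810 med [0.659 0.014 0.007] lo [ 0.616 -0.032  0.004] hi [0.705 0.059 0.009]
pill_jar 0.87 [264. 220.] 383 med [0.444 0.081 0.052] lo [0.43  0.057 0.007] hi [0.464 0.092 0.065]
tape_roll 0.8 [252. 268.] 461 med [0.399 0.196 0.024] lo [0.375 0.171 0.001] hi [0.425 0.223 0.028]
tape_roll 0.62 [254. 328.] 214 med [0.326 0.288 0.019] lo [0.312 0.273 0.005] hi [0.339 0.301 0.022]
tweezers 0.52 [133. 206.] 265 med [0.757 0.216 0.006] lo [ 0.694  0.192 -0.   ] hi [0.81  0.226 0.009]
```

View pics/top0.png

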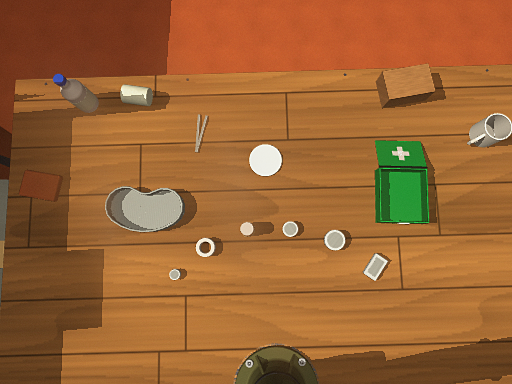

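View pics/side0.png

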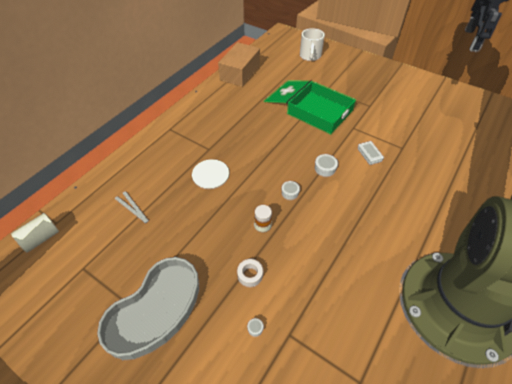

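```bash
cat > h.py <<'E'
from station import ctrl,get_state,vision,models,ticket
import cv2,numpy as np
def cloud(c,mask,d):
    i=vision.camera_info(c); R,t,K=map(np.array,(i["R"],i["t"],i["mtx"]))
    v,u=np.nonzero(mask&(d>0)); z=d[v,u]
    return (np.linalg.inv(K)@np.stack([u*z,v*z,z])-t[:,None]).T@R
def tops(c,d,xy,r,zlo,zhi):
    P=cloud(c,d>0,d); return P[(np.hypot(*(P[:,:2]-xy).T)<r)&(P[:,2]>zlo)&(P[:,2]<zhi)]
E
python3 - <<'E'
from h import *
S=dict(large=((.41,-.18),.045,.026),middle=((.447,-.053),.035,.022),small=((.326,.286),.03,.018),oblong=((.332,-.296),.055,.02),coaster=((.66,.012),.065,.006),jar=((.448,.069),.035,.062),dish=((.52,.38),.16,.037),box=((.535,-.385),.12,.045))
for c in("top","side"):
    d=np.load(f"pics/{c}0.npy")
    for n,(xy,r,z) in S.items():
        P=tops(c,d,xy,r,z-.003,z+.005)
        if len(P)>4: print(c,n,len(P),"enclosing",np.round(cv2.minEnclosingCircle(P[:,:2].astype('f4')),3) if 0 else [np.round(q,3) for q in cv2.minEnclosingCircle(P[:,:2].astype('f4'))],"rect",[np.round(q,3) for q in cv2.minAreaRect((P[:,:2]*1000).astype('f4'))])
E
```

```text
top large 308 enclosing [array([ 0.411, -0.183]), np.float64(0.03)] rect [array([ 410.609, -183.014]), array([55.978, 57.702]), np.float64(87.275)]
top middle 185 enclosing [array([ 0.447, -0.055]), np.float64(0.023)] rect [array([447.772, -55.337]), array([43.255, 43.747]), np.float64(43.092)]
top small 93 enclosing [array([0.326, 0.285]), np.float64(0.016)] rect [array([326.282, 285.932]), array([29.565, 28.63 ]), np.float64(88.44)]
top oblong 335 enclosing [array([ 0.331, -0.297]), np.float64(0.039)] rect [array([ 331.341, -297.429]), array([42.858, 68.312]), np.float64(53.526)]
top coaster 813 enclosing [array([0.659, 0.011]), np.float64(0.064)] rect [array([661.439,   6.82 ]), array([119.219, 117.586]), np.float64(73.961)]
top jar 139 enclosing [array([0.45, 0.07]), np.float64(0.019)] rect [array([449.67,  70.25]), array([36.096, 35.904]), np.float64(42.668)]
top dish 359 enclosing [array([0.524, 0.372]), np.float64(0.115)] rect [array([516.713, 372.116]), array([228.986, 130.334]), np.float64(85.518)]
top box 450 enclosing [array([ 0.542, -0.383]), np.float64(0.109)] rect [arra
[... 555 characters left out ...]
, -0.297]), np.float64(0.039)] rect [array([ 332.019, -295.69 ]), array([42.801, 70.47 ]), np.float64(55.23)]
side coaster 854 enclosing [array([0.661, 0.014]), np.float64(0.064)] rect [array([661.952,  12.782]), array([119.96 , 118.331]), np.float64(20.292)]
side jar 180 enclosing [array([0.45 , 0.072]), np.float64(0.019)] rect [array([450.351,  71.933]), array([34.892, 35.947]), np.float64(32.916)]
side dish 825 enclosing [array([0.528, 0.372]), np.float64(0.114)] rect [array([516.266, 372.82 ]), array([227.424, 131.62 ]), np.float64(85.666)]
side box 342 enclosing [array([ 0.542, -0.386]), np.float64(0.108)] rect [array([ 542.237, -384.627]), array([144.108, 178.452]), np.float64(86.615)]
```

The pictures confirm the detections: round tins at top-view pixels (335,240), (290,229) and (174,274), oblong (376,266), coaster (265,160), box (402,195), and dish (145,209) with its dent away from the robot. Measured sizes and heights match the given ones, so I start with the large tin.

```bash
cat >> h.py <<'E'
from scipy.spatial.transform import Rotation as Ro
def quat(a):
    s,c=np.sin(a),np.cos(a)
    return np.roll(Ro.from_matrix([[-s,c,0],[c,s,0],[0,0,-1]]).as_quat(),1)
def go(x,y,z,a):  # yaw a or its half turn, whichever is nearer
    q0=get_state()["qpos"]; best=None
    for k in(a,a+np.pi):
        j=ctrl.ik([x,y,z],quat(k))
        if j is not None and (best is None or abs(j-q0).max()<best[0]): best=(abs(j-q0).max(),k)
    ctrl.movep([x,y,z],quat(best[1]))
def pick(x,y,z,a,f=40,h=.14):
    go(x,y,h,a); ctrl.movel([x,y,z],max_speed=.12); ctrl.close_gripper(f)
    s=get_state(); print("grip",s["width"],s["gripper_force"],s["tcp_pos"],s["contact_force"])
    ctrl.movel([x,y,h],max_speed=.2); s=get_state(); print("lift",s["width"],s["gripper_force"],s["time"])
def place(x,y,z,a,h=.14):
    go(x,y,h,a); ctrl.movel([x,y,z],max_speed=.1); print("down",get_state()["tcp_pos"],get_state()["contact_force"])
    ctrl.ungrasp(); ctrl.movel([x,y,h],max_speed=.2); print("t",get_state()["time"])
E
python3 - <<'E'
from h import *
pick(.411,-.182,.002,0)
place(.533,-.385,.0075,0)
E
```

```text
grip 0.05897617074069955 41.633471846580505 [ 0.41123142 -0.18225723  0.00265571] [-1.19071596  0.57794168  5.87580939]
lift 0.05879047777189136 43.12410235404968 5.25
down [ 0.53343461 -0.38522799  0.00822814] [ 0.70580718 -0.02244787 -1.2634519 ]
t 8.8667
```

Run:
```python
from h import *
r=np.radians
pick(.3315,-.2965,-.001,r(144.4))
if get_state()["width"]>.06: place(.512,.373,.0035,r(85.6))
im,d=vision.grab_frame("top"); cv2.imwrite("pics/top1.png",cv2.resize(im[130:300,80:460],None,fx=2,fy=2))
for n,xy,rr,z in(("large",(.533,-.385),.045,.03),("oblong",(.512,.373),.05,.023)):
    P=tops("top",d,xy,rr,z-.003,z+.005); print(n,len(P),[np.round(q,1) for q in cv2.minAreaRect((P[:,:2]*1000).astype('f4'))] if len(P) else "")
```

```text
grip 0.06894913389487499 44.528714418411255 [ 3.31772458e-01 -2.96821594e-01 -2.66430111e-04] [-0.30388174  0.47106023  5.34685226]
lift 0.06918214359404518 45.398515462875366 12.225
down [0.51224776 0.37333143 0.00419726] [-0.64606362 -0.21413408 -1.08241227]
t 17.35
large 312 [array([ 534.2, -385.2]), array([57. , 58.8]), np.float64(46.1)]
oblong 0
```

View pics/top1.png

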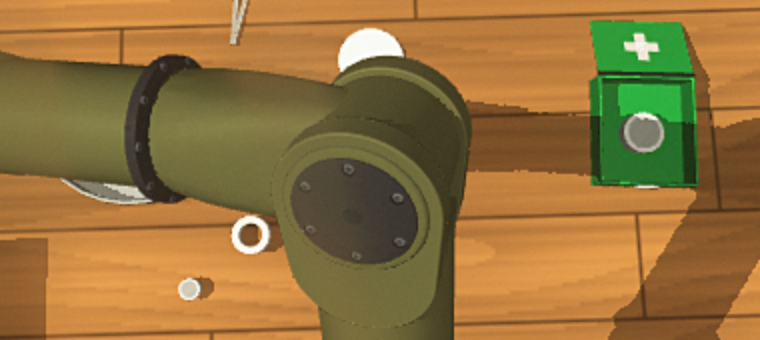

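The large tin lies in the middle of the box (crop pixel 643,132); the arm hides the dish. Next is the middle tin. I'll measure it again after placing.

Run:
```python
from h import *
r=np.radians
pick(.4478,-.0543,.003,r(90))
if get_state()["width"]>.035: place(.660,.013,.0095,r(90))
go(.40,.33,.22,r(40))
for c in("top","side"):
    im,d=vision.grab_frame(c); cv2.imwrite(f"pics/{c}2.png",im)
    for n,xy,rr,z in(("middle",(.66,.013),.035,.028),("oblong",(.512,.373),.05,.023),("small",(.326,.286),.03,.018),("jar",(.45,.071),.035,.062)):
        P=tops(c,d,xy,rr,z-.003,z+.005); print(c,n,len(P),[np.round(q,1) for q in cv2.minAreaRect((P[:,:2]*1000).astype('f4'))] if len(P)>4 else "")
    P=tops(c,d,(.66,.013),.06,.002,.012); print("coaster mid",cv2.minEnclosingCircle(P[P[:,2]>.004][:,:2].astype('f4')))
```

```text
grip 0.04462678811951538 39.879863262176514 [ 0.44796766 -0.05444778  0.00356723] [-1.16055202 -1.13186013  7.01912083]
lift 0.04458169441996933 40.82308530807495 21.575
down [0.66039484 0.01315052 0.00998523] [-0.0860211  -0.92349545 -0.62058703]
t 25.2083
top middle 166 [array([659. ,  14.2]), array([44. , 43.1]), np.float64(22.9)]
top oblong 314 [array([514.6, 373.3]), array([70. , 41.8]), np.float64(86.4)]
top small 35 [array([334.5, 281.3]), array([28.3, 11.9]), np.float64(64.3)]
top jar 138 [array([449.7,  70.2]), array([36.1, 35.8]), np.float64(43.9)]
coaster mid ((0.6615459322929382, 0.017110390588641167), 0.05799966678023338)
side middle 121 [array([654.3,   9.6]), array([28.5, 43.3]), np.float64(45.0)]
side oblong 691 [array([527.6, 372.8]), array([69.1, 68.4]), np.float64(84.5)]
side small 203 [array([326.2, 285.7]), array([30.8, 30. ]), np.float64(5.5)]
side jar 179 [array([450.5,  71.5]), array([34.9, 37.9]), np.float64(34.3)]
coaster mid ((0.6561336517333984, 0.008966943249106407), 0.05155208334326744)
```

View pics/side2.png

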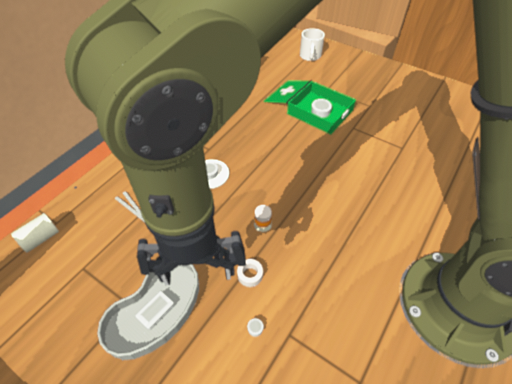

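The picture shows the oblong tin flat in the dish (pixel 155,310) and the middle tin on the coaster (210,170). The small tin is still at its measured spot (255,327). The measurements agree, so I'll stack the small tin.

Run:
```python
from h import *
r=np.radians
pick(.3262,.2858,.004,r(40))
if get_state()["width"]>.025: place(.6597,.0137,.0335,r(90))
go(.40,-.30,.25,r(90))
for c in("top","side"):
    im,d=vision.grab_frame(c); cv2.imwrite(f"pics/{c}3.png",im)
    for n,xy,rr,z in(("small",(.66,.013),.035,.046),("middle",(.66,.013),.035,.028),("coaster",(.66,.013),.055,.007),("oblong",(.512,.373),.04,.023),("large",(.533,-.385),.04,.03),("jar",(.45,.071),.035,.062)):
        P=tops(c,d,xy,rr,z-.003,z+.005); print(c,n,len(P),[np.round(q,1) for q in cv2.minAreaRect((P[:,:2]*1000).astype('f4'))] if len(P)>4 else "")
im=np.hstack([cv2.resize(cv2.imread("pics/top3.png")[110:210,190:330],(400,286)),cv2.resize(cv2.imread("pics/side3.png")[130:230,140:280],(400,286))])
cv2.imwrite("pics/fin.png",im)
```

```text
grip 0.03053106339716401 38.97177994251251 [0.32634398 0.28579835 0.00441081] [-0.99116915 -1.28490372  7.1809843 ]
lift 0.030254164801522907 39.560109972953796 30.0583
down [0.6602395  0.01375771 0.03419842] [0.67071158 0.01417487 0.16225237]
t 34.125
top small 88 [array([658.8,  14.6]), array([29.9, 29.1]), np.float64(44.0)]
top middle 80 [array([660. ,  14.6]), array([42. , 43.8]), np.float64(88.9)]
top coaster 553 [array([660.3,  12.6]), array([101.4,  98.9]), np.float64(54.7)]
top oblong 315 [array([514.6, 373.5]), array([69.7, 42. ]), np.float64(85.6)]
top large 314 [array([ 534.5, -385.2]), array([59. , 56.6]), np.float64(87.5)]
top jar 142 [array([449.6,  70.2]), array([35.9, 35.8]), np.float64(43.2)]
side small 92 [array([660.6,  16.2]), array([31.4, 30. ]), np.float64(0.5)]
side middle 91 [array([655.6,  18.5]), array([44. , 35.3]), np.float64(49.9)]
side coaster 552 [array([660. ,  13.5]), array([99.6, 97.6]), np.float64(47.4)]
side oblong 679 [array([514.6, 374. ]), array([69.5, 42. ]), np.float64(85.4)]
side large 199 [array([ 534.8, -384.4]), array([55.7, 60.4]), np.float64(28.9)]
side jar 182 [array([450.2,  72. ]), array([34.8, 37.8]), np.float64(34.3)]
```

View pics/fin.png

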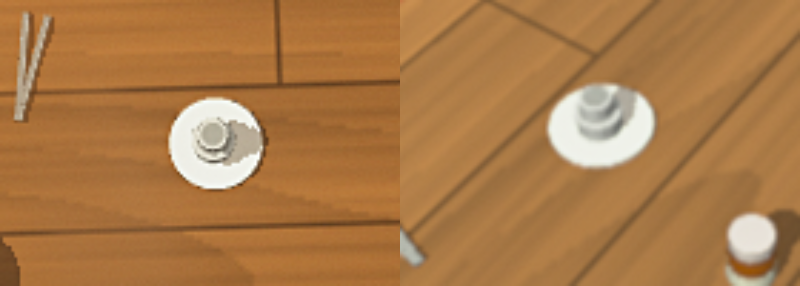

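The small tin sits centred on the middle tin (left crop 212,135; right crop 597,105). Every measured placing is within tolerance, so I'm handing in.

```bash
python3 -c "
from station import ticket; print(ticket.close_job())"
```

```text
the job is handed in; nothing more can be done
None
```

All four tins are put away as asked, and the job is handed in after about 36 s of robot time; the last camera check showed every tin within tolerance, though no pass/fail verdict came back.

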